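# Stopper the amber reagent bottle with the size that fits

## Robot

A 7-joint arm with a two-finger parallel gripper is mounted at the origin on the work surface. World frame = base frame: x ahead of the robot, y to its left, z up, the work surface at z = 0. Lengths are in mm, angles in rad, forces in N, time in s.
With the tool pointing down it reaches from about 350 to 900 mm from the base axis. Payload 19.9 kg.
Tool frame: the origin (TCP) lies at the very end of the fingers, on their centre line; the grasp point (between the pads) lies 19 mm behind it (manip.tcp_to_grasp is the distance from the TCP to the grasp point, in mm); z points along the fingers, y is the line along which they close (so a half turn about z gives the same grasp; the last joint's range is limited). The gripper opens to 85 mm and grips with 20 to 120 N. Pads are 22 mm wide; open, the fingers measure 114 mm over their backs; the gripper's body (76 mm by 85 mm) begins 54 mm behind the grasp point. The pads swing forward as they close: fully open they stand 13 mm farther back than shut.
Start: joints at [1.065, 0.417, -0.01, 1.614, 0.005, 1.111, -0.053], TCP at [279.586, -558.957, 231.26] pointing down, gripper open.
Joint ranges: [-2.81, 2.81], [-0.39, 2.02], [-1.27, 1.25], [0.06, 2.57], [-1.19, 4.33], [0.19, 2], [-2.82, 2.82]. Speed limits (rad/s): [1.89, 1.89, 2.39, 2.39, 3.01, 3.01, 3.01].

## Interface

Orientations are given as a unit quaternion [x, y, z, w].
In Python, from workcell import manip gives the robot as it stands.
- The arm moves only by the tool apply_moves, never from a script. Its argument "moves" is text: rows parted by semicolons, each of 6 numbers parted by spaces: the shift along the tool's x, y, z in units of 0.2 m (1.0 is 0.2 m), then the turn, a rotation vector about the tool's x, y, z in units of 4 degrees (1.0 is 4 degrees). A call has 1 to 5 rows; each row shifts and turns the commanded pose from where the row before left it, along the tool's axes as they then stand; what a row does not reach is not made up. A row lasts 1/8 s, in which the tool goes at most 62.5 mm and 10.7 degrees, less where a joint would pass 70% of its speed; a pose out of reach is approached as far as the arm can. A call with a number of a shift or a turn outside -1 to 1 is refused whole. A call with a gripper value outside its range is refused whole. "fingers" is the opening, from -1 (shut) to 1 (fully open), set as the call begins (left out, the last holds). The fingers move at their own pace and stop on an object; "force" is the grip in N (left out, the last holds). Time passes only in rows, so rows that do not move let the fingers close. It gives the time, the measured TCP pose, the force, the opening and the grip force at its end, in the units of the state.
- manip.sense(): the state, without advancing time (a new reading comes with each control period).
- manip.snapshot(name): name is "side" or "top" or "wrist"; returns (picture, depth): 480x640x3 uint8, blue, green, red; 480x640 float32, mm along the optical axis (not along the pixel's ray), 0 where there is no reading.
- manip.camera_params(name): a dict with "intrinsics" (3x3 intrinsics, pixels), "R" (3x3) and "t" (3): a world point X has camera coordinates R X + t; the wrist camera has in their place "T_tool_cam" (4x4, takes a point from camera to tool coordinates, whose origin is the TCP and whose axes are the flange's). Camera axes: x right, y down, z forward; pixel columns grow to the right and rows downward; lengths in mm; the calibration is good to about 2 mm. The wrist camera is an equidistant fisheye: a pixel r from the principal point sees the ray r / f radians off the axis. A picture is of the moment at which its call begins: read the wrist's pose just before it. camera_params takes no time and is no camera call.
- manip.close_job(): hands the job in; it is judged then, once.
Trained networks look in the newest picture that a camera, given by its name, has taken for a name from the list of things; names that differ only in an ending like _2 or _b are one class to them, and where a whole thing is asked for, a point or a joint stands for the part that bears it (a point fixed in the world has none). Each returns a list of dicts, best first, with "confidence" (0 to 1); they miss things now and then, are a little off and sometimes report something else, mostly with a low value. They report only what shows in the picture. A call takes as long as a camera call. They do not tell look-alikes from the thing itself.
- manip.boxes_of(label, camera): "location" ([x, y, z] in mm, in the coordinates of the camera as it stood for that picture, good to about 4 mm: the middle of the surface that is visible of it).
The state is a dict: "time": time; "joint_pos": joint angles; "qvel": joint speeds; "joint_efforts": joint torques, N m; "tool_pos": TCP position; "tcp_rot": TCP orientation; "wrist_force": force on the tool from outside, world axes, zero at the start; "ft_torque": the same for the moment, N m; "width": finger opening in mm; "finger_force": force on a finger pad.
Only numpy, scipy, OpenCV 4.12 (cv2) and the standard library are available. Lean on these libraries where they do the work, as an engineer would, in place of code of your own. Each camera call takes 0.05 s, during which the arm holds its last target. There are 200 camera calls.

## Task

Close the open amber reagent bottle: of the three red rubber stoppers on the white tray, take the one that fits its mouth and set it fully home, plug down, with its flange resting on the rim. Leave the bottle upright where it stands, and leave the other two stoppers standing where they are.

Things in the scene. Friction and masses are not known exactly. Their poses are not given: they have to be found in the camera images.
- bottle: open amber bottle, loose, about 0.8 kg, brown with a white label band; body 96 mm in diameter, 150 mm high to the rim. Mouth: round hole 38 mm wide, 38 mm deep, in a lip 58 mm wide. Origin: centre of its underside, z up; the rim is 150 mm above it, a seated stopper's foot 120 mm above it. Two capped jars, 75 and 85 mm high, stand beyond the bottle and the tray and play no part
- stopper_a: dull red rubber stopper standing plug-down on a white tray; tapered plug 30 mm long, 24 mm in diameter at its top and 21 mm at its foot, then a flange 33 mm in diameter and 5 mm thick, then an upright round knob 16 mm in diameter and 32 mm high to grip (67 mm in all). Origin: centre of the plug's foot; z runs up through the knob. The tray's floor is 4 mm above the bench, its rim 16 mm; the three stoppers stand in a row about 90 mm apart, in any order
- stopper_b: dull red rubber stopper standing plug-down on a white tray; tapered plug 30 mm long, 33 mm in diameter at its top and 28 mm at its foot, then a flange 48 mm in diameter and 5 mm thick, then an upright round knob 22 mm in diameter and 32 mm high to grip (67 mm in all). Origin: centre of the plug's foot; z runs up through the knob
- stopper_c: dull red rubber stopper standing plug-down on a white tray; tapered plug 30 mm long, 48 mm in diameter at its top and 43 mm at its foot, then a flange 63 mm in diameter and 5 mm thick, then an upright round knob 28 mm in diameter and 32 mm high to grip (67 mm in all). Origin: centre of the plug's foot; z runs up through the knob
Things that resemble listed ones, but are neither listed nor needed, are in the scene too. What is shaped like the stopper_b but turquoise or yellow is not meant.

How it is judged:
By the outcome, as a careful person would: the job done as asked, in the order asked, and still so for the second after the job is handed in, with the robot touching nothing.
It also fails if it takes over 38 s, if anything falls off the work surface, if the arm or the gripper's body presses on something with over 40 N, if the wrist force passes 120 N, or if a joint passes its speed limit or range.

## Working session

There is one attempt and no reset: what is moved stays moved. The work goes in short steps, Python scripts to look and compute and a tool call to move; the robot and the scene stay as the last step left them, time stands still between calls to the robot, and variables do not carry over. Pictures are saved under pics/ and viewed, at most 10 in all, crops included, and the job is handed in when it is done.

Besides the shell and the picture viewer there is one more tool, called after "Emit:" by a JSON object that holds its "name" and its "arguments", one argument or row to a line. apply_moves: Moves the arm, as the interface text tells. Shifts and turns lie within -1 to 1; 1 stands for 0.2 m of shift or 4 degrees of turn. Its arguments: {"type":"object","properties":{"moves":{"type":"string"},"fingers":{"type":"number"},"force":{"type":"number"}},"required":["moves"]}

```bash
mkdir -p pics; cat > h.py <<'E'
import numpy as np, cv2
from workcell import manip
from scipy.spatial.transform import Rotation as Ro
def cloud(name,d):
    P=manip.camera_params(name);K=np.array(P["intrinsics"]);R=np.array(P["R"]);t=np.array(P["t"]).ravel()
    v,u=np.mgrid[0:480,0:640]
    c=np.stack([(u-K[0,2])/K[0,0]*d,(v-K[1,2])/K[1,1]*d,d],-1)
    return (c-t)@R
def toworld(name,p):
    P=manip.camera_params(name);return (np.array(p)-np.array(P["t"]).ravel())@np.array(P["R"])
E
python3 - <<'E'
from h import *
s=manip.sense();print(s)
ims=[]
for n in("top","side"):
    im,d=manip.snapshot(n);cv2.imwrite(f"pics/{n}0.png",im);np.save(n+".npy",d)
    for l in("bottle","stopper_b"):
        for b in manip.boxes_of(l,n):
            print(n,l,round(b["confidence"],2),toworld(n,b["location"]).round(), [k for k in b], np.round(b["location"]))
print(manip.camera_params("wrist"))
E
```

```text
{'time': 0.0, 'joint_pos': array([ 1.06548521,  0.41797284, -0.01033482,  1.6141569 ,  0.00471441,
        1.11071934, -0.05298328]), 'qvel': array([ 0.00093457, -0.00025786,  0.00013864,  0.00021926,  0.000482  ,
        0.00024145,  0.00184259]), 'joint_efforts': array([ 4.11886258e-04, -8.64453793e+01,  6.79312404e-01, -4.34899235e+01,
        1.89993402e-02,  7.25840771e-03, -9.53335245e-06]), 'tool_pos': array([ 279.44899115, -558.66000939,  230.66810322]), 'tcp_rot': array([ 9.73223079e-01,  2.29861823e-01, -1.85982331e-04, -5.87530416e-04]), 'wrist_force': array([ 0.26022774, -0.14037054,  0.85173101]), 'ft_torque': array([0.04024094, 0.00859616, 0.03888723]), 'finger_force': 0.0, 'width': 85.48324545882642}
top bottle 0.59 [487. 160. 105.] ['location', 'confidence'] [-199.   -2.  646.]
top stopper_b 0.96 [ 626. -277.   36.] ['location', 'confidence'] [ 236. -127.  746.]
top stopper_b 0.62 [ 496. -320.   36.] ['location', 'confidence'] [278.   2. 735.]
top stopper_b 0.61 [ 479. -235.   40.] ['location', 'confidence'] [193.  17. 725.]
top stopper_b 0.55 [ 343. -205.   34.] ['lo
[... 378 characters left out ...]

side stopper_b 0.64 [ 335. -201.   33.] ['location', 'confidence'] [ 224.   -8. 1166.]
side stopper_b 0.44 [ 496. -320.   35.] ['location', 'confidence'] [ 148.  -96. 1328.]
{'intrinsics': array([[371.64829954,   0.        , 318.3616741 ],
       [  0.        , 371.64829954, 241.4693403 ],
       [  0.        ,   0.        ,   1.        ]]), 'T_tool_cam': array([[-8.08279287e-04, -9.52823952e-01, -3.03522427e-01,
         7.78793543e+01],
       [ 9.99999671e-01, -7.90670297e-04, -1.80907302e-04,
         3.82580708e-01],
       [-6.76133565e-05, -3.03522473e-01,  9.52824278e-01,
        -1.41690976e+02],
       [ 0.00000000e+00,  0.00000000e+00,  0.00000000e+00,
         1.00000000e+00]])}
```

View pics/top0.png

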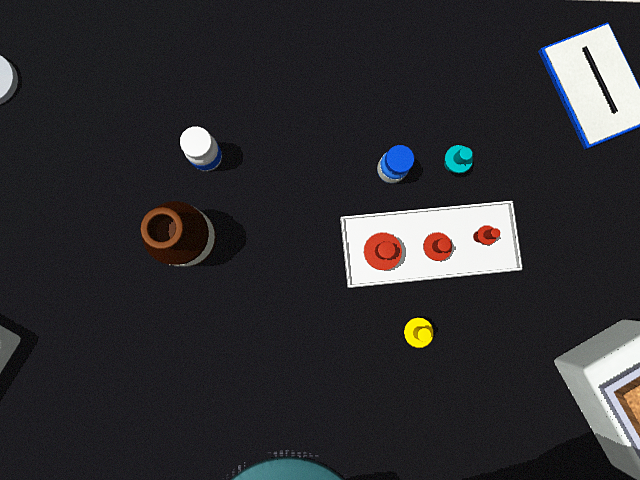

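View pics/side0.png

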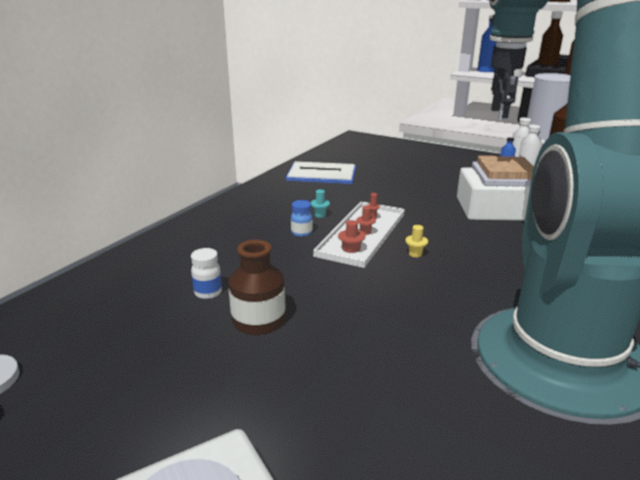

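The top view shows the red stoppers c at (384,250), b at (438,246) and a at (487,235). The look-alikes are turquoise at (459,159) and yellow at (419,332). The bottle mouth is at (162,228). I choose the middle red one at (438,246); next I measure it, and crop close to check.

```bash
python3 - <<'E'
from h import *
im=cv2.imread("pics/top0.png");d=np.load("top.npy");W=cloud("top",d)
hsv=cv2.cvtColor(im,cv2.COLOR_BGR2HSV)
red=((hsv[...,0]<8)|(hsv[...,0]>172))&(hsv[...,1]>150)&(hsv[...,2]>90)&(d>0)
n,L,st,c=cv2.connectedComponentsWithStats(red.astype(np.uint8))
for i in range(1,n):
    if st[i,4]<80: continue
    P=W[L==i];print("red",c[i].round(),st[i,4],"zmax",np.percentile(P[:,2],98).round(1))
    for lo,hi in((34,44),(63,80)):
        Q=P[(P[:,2]>lo)&(P[:,2]<hi)]
        if len(Q)>5:
            (x,y),r=cv2.minEnclosingCircle(Q[:,:2].astype(np.float32));print(lo,len(Q),"c",round(x,1),round(y,1),"diam",round(2*r,1),"z",np.median(Q[:,2]).round(1))
B=np.zeros_like(red);B[180:290,120:230]=1
Q=W[B&(W[...,2]>143)&(W[...,2]<158)]
(x,y),r=cv2.minEnclosingCircle(Q[:,:2].astype(np.float32));print("rim",len(Q),x,y,2*r,np.median(Q[:,2]))
cv2.imwrite("pics/crop.png",cv2.resize(im[140:350,330:540],(630,630))[:600])
E
```

```text
red [486. 235.] 324 zmax 71.4
34 171 c 499.7 -324.0 diam 31.5 z 37.9
63 77 c 500.5 -324.0 diam 16.1 z 69.5
red [382. 251.] 1051 zmax 71.7
34 775 c 471.0 -149.9 diam 62.1 z 38.1
63 245 c 471.4 -149.5 diam 27.5 z 70.1
red [437. 246.] 593 zmax 71.3
34 392 c 480.4 -241.0 diam 47.6 z 38.0
63 159 c 480.5 -241.0 diam 21.5 z 69.8
rim 834 491.7833557128906 174.3242950439453 57.896183013916016 149.18406115590602
```

View pics/crop.png

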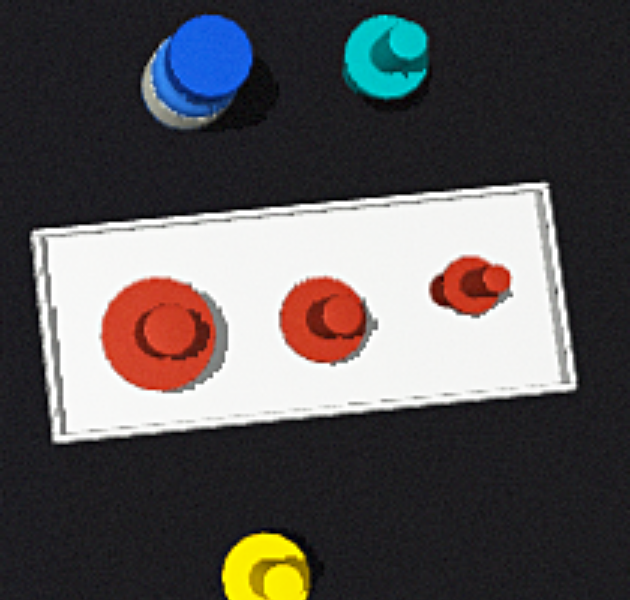

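The crop confirms it. The middle red stopper has a 48 mm flange and a 22 mm knob, so it is b, at (480.5, -241). The mouth is at (491.8, 174.3). I move there while turning so the fingers close across the row.

Emit:
{"name": "apply_moves", "arguments": {
  "moves": "0.112 0.006 0.03 0 0 -1;0.112 0.006 0.03 0 0 -1;0.112 0.006 0.03 0 0 -1;0.112 0.006 0.03 0 0 -1;0.112 0.006 0.03 0 0 -1",
  "fingers": 0.3,
  "force": 40
}}

```text
time: 0.92
tool_pos: [376.1, -499.5, 200.8]
tcp_rot: [0.918, 0.398, -0.0, -0.0]
wrist_force: [0.4, 0.0, 0.6]
width: 55.8
finger_force: 0.0
```

Emit:
{"name": "apply_moves", "arguments": {
  "moves": "0.112 0.006 0.03 0 0 -1;0.112 0.006 0.03 0 0 -1;0.112 0.006 0.03 0 0 -1;0.112 0.006 0.03 0 0 -1;0.112 0.006 0.03 0 0 -1"
}}

```text
time: 1.55
tool_pos: [444.9, -412.0, 170.9]
tcp_rot: [0.835, 0.551, -0.0, -0.0]
wrist_force: [0.3, -0.0, -0.8]
width: 55.6
finger_force: 0.0
```

Emit:
{"name": "apply_moves", "arguments": {
  "moves": "0.112 0.006 0.03 0 0 -1;0.112 0.006 0.03 0 0 -1;0.112 0.006 0.03 0 0 -1;0.112 0.006 0.03 0 0 -1;0.112 0.006 0.03 0 0 -1"
}}

```text
time: 2.17
tool_pos: [479.8, -305.9, 140.9]
tcp_rot: [0.726, 0.687, -0.0, -0.0]
wrist_force: [0.5, 0.3, -0.0]
width: 55.5
finger_force: 0.0
```

Emit:
{"name": "apply_moves", "arguments": {
  "moves": "0.112 0.006 0.03 0 0 -1;0.112 0.006 0.03 0 0 -1;0.112 0.006 0.03 0 0 -1;0 0 0 0 0 0;0 0 0 0 0 0"
}}

```text
time: 2.8
tool_pos: [482.5, -240.5, 123.3]
tcp_rot: [0.652, 0.758, -0.0, 0.0]
wrist_force: [0.2, -0.6, -0.9]
width: 55.7
finger_force: 0.0
```

```bash
cat >> h.py <<'E'
def wcloud(s,d):
    P=manip.camera_params("wrist");K=np.array(P["intrinsics"]);T=np.array(P["T_tool_cam"])
    v,u=np.mgrid[0:480,0:640];a=(u-K[0,2]);b=(v-K[1,2]);r=np.hypot(a,b)+1e-9;th=r/K[0,0]
    k=np.tan(np.minimum(th,1.4))/r
    c=np.stack([a*k*d,b*k*d,d],-1)@T[:3,:3].T+T[:3,3]
    return c@Ro.from_quat(s["tcp_rot"]).as_matrix().T+s["tool_pos"]
def to_tool(s,dw): return Ro.from_quat(s["tcp_rot"]).inv().apply(dw)
E
python3 - <<'E'
from h import *
s=manip.sense();im,d=manip.snapshot("wrist");cv2.imwrite("pics/w1.png",im)
W=wcloud(s,d);hsv=cv2.cvtColor(im,cv2.COLOR_BGR2HSV)
red=((hsv[...,0]<8)|(hsv[...,0]>172))&(hsv[...,1]>150)&(hsv[...,2]>60)&(d>0)
n,L,st,c=cv2.connectedComponentsWithStats(red.astype(np.uint8))
for i in range(1,n):
    if st[i,4]<150: continue
    P=W[L==i]
    for lo,hi in((34,42),(66,75)):
        Q=P[(P[:,2]>lo)&(P[:,2]<hi)]
        if len(Q)>20:
            (x,y),r=cv2.minEnclosingCircle(Q[:,:2].astype(np.float32));print(c[i].round(),lo,len(Q),"c",round(x,1),round(y,1),"diam",round(2*r,1),"z",np.median(Q[:,2]).round(1))
print(s["tool_pos"],to_tool(s,np.array([480.5,-241,0])-s["tool_pos"]))
E
```

```text
[321. 115.] 34 4867 c 471.6 -152.3 diam 61.9 z 38.1
[321. 115.] 66 1841 c 471.6 -152.0 diam 27.8 z 70.0
[314. 251.] 34 2375 c 480.4 -243.1 diam 47.2 z 38.1
[314. 251.] 66 1048 c 480.5 -243.1 diam 21.6 z 69.9
[325. 360.] 34 816 c 500.5 -326.0 diam 32.0 z 38.1
[325. 360.] 66 351 c 500.7 -325.9 diam 15.6 z 69.7
[ 482.52300026 -240.50423338  123.32837511] [ -0.15147772  -2.07652881 123.32838888]
```

View pics/w1.png

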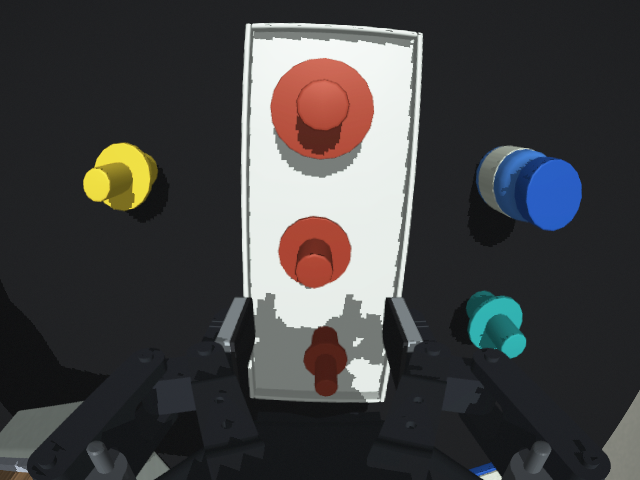

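The wrist view shows b's knob at (314,270), between c at (321,105) and a at (325,370). It agrees within 2 mm. I go down and grip.

Emit:
{"name": "apply_moves", "arguments": {
  "moves": "-0.008 -0.01 0.08 0 0 0;0 0 0.1 0 0 0;0 0 0.1 0 0 0;0 0 0.08 0 0 0;0 0 0.04 0 0 0"
}}

```text
time: 3.48
tool_pos: [480.3, -242.1, 42.0]
tcp_rot: [0.652, 0.758, -0.0, -0.001]
wrist_force: [-0.4, 0.4, 0.1]
width: 55.4
finger_force: 0.0
```

Emit:
{"name": "apply_moves", "arguments": {
  "moves": "0 0 0 0 0 0;0 0 0 0 0 0;0 0 0 0 0 0;0 0 0 0 0 0;0 0 0 0 0 0",
  "fingers": -1,
  "force": 50
}}

```text
time: 4.1
tool_pos: [481.1, -242.4, 43.8]
tcp_rot: [0.652, 0.758, 0.0, 0.0]
wrist_force: [-0.8, 0.1, 6.7]
width: 20.4
finger_force: 49.3
```

Emit:
{"name": "apply_moves", "arguments": {
  "moves": "0 0 -0.1 0 0 0;0 0 -0.2 0 0 0;0 0 -0.2 0 0 0;0 0 -0.2 0 0 0;0 0 -0.2 0 0 0"
}}

```text
time: 4.72
tool_pos: [480.5, -242.0, 224.6]
tcp_rot: [0.652, 0.758, -0.0, -0.0]
wrist_force: [0.8, -0.7, -0.7]
width: 20.2
finger_force: 48.9
```

Emit:
{"name": "apply_moves", "arguments": {
  "moves": "0.1 0.02 0 0 0 0;0.18 0.04 0 0 0 0;0.18 0.04 0 0 0 0;0.18 0.04 0 0 0 0;0.18 0.04 0 0 0 0"
}}

```text
time: 5.35
tool_pos: [491.3, -72.8, 222.4]
tcp_rot: [0.652, 0.758, -0.0, -0.001]
wrist_force: [-0.3, 0.2, -0.8]
width: 20.5
finger_force: 49.0
```

Emit:
{"name": "apply_moves", "arguments": {
  "moves": "0.18 0.04 0 0 0 0;0.18 0.04 0 0 0 0;0.18 0.04 0 0 0 0;0.18 0.04 0 0 0 0;0.11 0.025 0 0 0 0"
}}

```text
time: 5.98
tool_pos: [502.9, 97.3, 222.4]
tcp_rot: [0.651, 0.759, -0.0, -0.001]
wrist_force: [-0.5, -0.9, -0.9]
width: 20.2
finger_force: 49.0
```

Emit:
{"name": "apply_moves", "arguments": {
  "moves": "0 0 0 0 0 0;0 0 0 0 0 0"
}}

```text
time: 6.22
tool_pos: [503.3, 94.6, 222.6]
tcp_rot: [0.652, 0.758, -0.0, -0.0]
wrist_force: [-0.4, -0.6, -0.6]
width: 20.5
finger_force: 49.0
```

```bash
python3 - <<'E'
from h import *
s=manip.sense();im,d=manip.snapshot("wrist");cv2.imwrite("pics/w2.png",im)
W=wcloud(s,d);np.save("w2.npy",W)
m=(d>0)&(W[...,2]>140)&(W[...,2]<156)&(np.hypot(W[...,0]-492,W[...,1]-174)<45)
Q=W[m];(x,y),r=cv2.minEnclosingCircle(Q[:,:2].astype(np.float32));print("rim",len(Q),x,y,2*r,np.median(Q[:,2]))
print(s["tool_pos"],s["width"],s["wrist_force"])
hsv=cv2.cvtColor(im,cv2.COLOR_BGR2HSV)
red=((hsv[...,0]<8)|(hsv[...,0]>172))&(hsv[...,1]>150)&(hsv[...,2]>60)&(d>0)
T=(W-s["tool_pos"])@Ro.from_quat(s["tcp_rot"]).as_matrix()
n,L,st,c=cv2.connectedComponentsWithStats((red&(W[...,2]>100)).astype(np.uint8))
for i in range(1,n):
    if st[i,4]>150:
        P=T[L==i];print(c[i].round(),st[i],np.percentile(P,[2,50,98],axis=0).round(1).tolist())
E
```

```text
rim 4494 492.39105224609375 172.4439239501953 58.213932037353516 148.88715938248447
[503.31495184  94.64515322 222.64657398] 20.496001170162153 [-0.4273656  -0.56796815 -0.64219817]
[315. 265.] [268 254  99  39 313] [[9.0, -21.3, 5.0], [19.3, -1.2, 7.4], [23.0, 20.1, 38.5]]
[319. 316.] [ 291  288   55   83 2019] [[-9.2, -9.5, -26.7], [8.1, 0.5, -15.0], [9.9, 9.9, 5.3]]
```

View pics/w2.png

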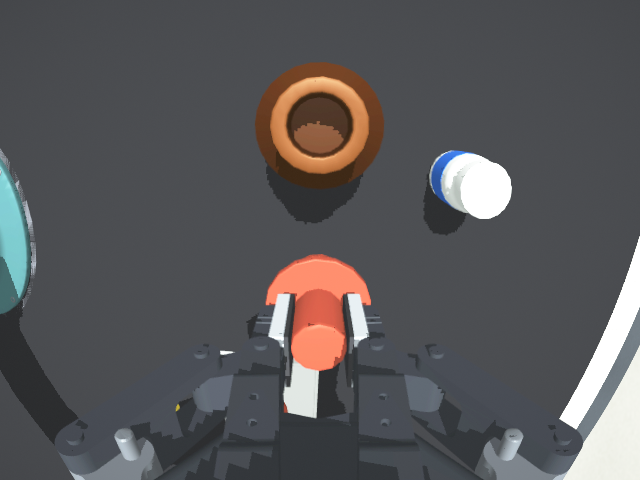

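The wrist view shows the stopper level between the pads at (318,300) and the empty mouth at (320,125). Top and wrist measurements both give a TCP target of about (492, 173). I go above it.

Emit:
{"name": "apply_moves", "arguments": {
  "moves": "0.1 0.003 0 0 0 0;0.15 0 0 0 0 0;0.1 0 0 0 0 0;0.046 0 0 0 0 0;0 0 0 0 0 0"
}}

```text
time: 6.9
tool_pos: [492.6, 173.1, 223.2]
tcp_rot: [0.652, 0.758, -0.0, -0.0]
wrist_force: [0.1, -1.6, 0.3]
width: 20.6
finger_force: 49.0
```

Emit:
{"name": "apply_moves", "arguments": {
  "moves": "0 0 0.06 0 0 0;0 0 0.06 0 0 0;0 0 0 0 0 0"
}}

```text
time: 7.28
tool_pos: [492.1, 172.8, 198.0]
tcp_rot: [0.652, 0.758, -0.001, -0.001]
wrist_force: [-0.1, 0.3, -0.9]
width: 20.6
finger_force: 49.0
```

```bash
python3 - <<'E'
from h import *
s=manip.sense();print(s["tool_pos"],s["wrist_force"])
im,d=manip.snapshot("wrist");cv2.imwrite("pics/w3.png",im);W=wcloud(s,d);hsv=cv2.cvtColor(im,cv2.COLOR_BGR2HSV)
def circ(P):
    A=np.c_[P,np.ones(len(P))];q=np.linalg.lstsq(A,(P**2).sum(1),rcond=None)[0];return q[0]/2,q[1]/2
m=(d>0)&(W[...,2]>142)&(W[...,2]<154)&(np.hypot(W[...,0]-492,W[...,1]-173)<32)
Q=W[m];print("rim pts",len(Q),Q.min(0),Q.max(0))
red=((hsv[...,0]<8)|(hsv[...,0]>172))&(hsv[...,1]>150)&(hsv[...,2]>60)&(d>0)&(W[...,2]>185)&(W[...,2]<196)
Q=W[red];print("flange",len(Q),Q.min(0),Q.max(0))
im,d=manip.snapshot("side");cv2.imwrite("pics/s3.png",cv2.resize(im[190:350,180:340],(600,600),interpolation=cv2.INTER_CUBIC))
E
```

```text
[492.07777579 172.78577276 197.96443741] [-0.08161078  0.31463494 -0.86528796]
rim pts 2608 [463.86906157 160.37372299 142.39092304] [521.33191087 201.4905763  150.90991392]
flange 330 [469.29845086 171.29811056 186.80256849] [510.53733122 195.84124837 195.97569166]
```

View pics/s3.png

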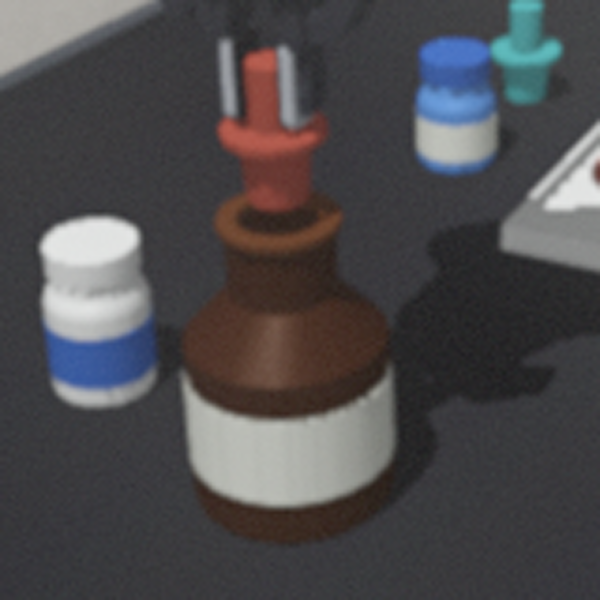

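The stopper hangs centred just above the mouth. I lower it in.

Emit:
{"name": "apply_moves", "arguments": {
  "moves": "0 0 0.04 0 0 0;0 0 0.05 0 0 0;0 0 0.05 0 0 0;0 0 0.03 0 0 0;0 0 0 0 0 0"
}}

```text
time: 8.0
tool_pos: [492.3, 173.4, 164.8]
tcp_rot: [0.652, 0.758, -0.0, -0.0]
wrist_force: [0.0, 0.1, 0.0]
width: 20.7
finger_force: 49.0
```

Emit:
{"name": "apply_moves", "arguments": {
  "moves": "0 0 0.008 0 0 0;0 0 0.008 0 0 0;0 0 0 0 0 0"
}}

```text
time: 8.38
tool_pos: [492.6, 173.4, 162.1]
tcp_rot: [0.652, 0.758, 0.0, -0.0]
wrist_force: [0.3, 0.7, -0.8]
width: 20.5
finger_force: 49.0
```

Emit:
{"name": "apply_moves", "arguments": {
  "moves": "0 0 0.006 0 0 0;0 0 0.006 0 0 0;0 0 0 0 0 0"
}}

```text
time: 8.75
tool_pos: [492.6, 173.5, 159.8]
tcp_rot: [0.652, 0.758, 0.0, 0.0]
wrist_force: [-1.8, -0.2, 4.4]
width: 20.5
finger_force: 49.3
```

Emit:
{"name": "apply_moves", "arguments": {
  "moves": "0 0 0.004 0 0 0;0 0 0 0 0 0"
}}

```text
time: 9.0
tool_pos: [493.1, 173.7, 159.7]
tcp_rot: [0.652, 0.758, 0.001, 0.0]
wrist_force: [-4.0, -1.1, 15.5]
width: 20.5
finger_force: 50.6
```

It touches at the expected height, so the flange is on the rim. I ease off, release and lift.

Emit:
{"name": "apply_moves", "arguments": {
  "moves": "0 0 -0.004 0 0 0;0 0 0 0 0 0"
}}

```text
time: 9.25
tool_pos: [492.7, 173.5, 159.8]
tcp_rot: [0.652, 0.758, 0.0, 0.0]
wrist_force: [-1.3, 0.1, 6.0]
width: 20.6
finger_force: 49.4
```

Emit:
{"name": "apply_moves", "arguments": {
  "moves": "0 0 0 0 0 0;0 0 0 0 0 0;0 0 0 0 0 0;0 0 0 0 0 0",
  "fingers": 0.2
}}

```text
time: 9.75
tool_pos: [492.6, 173.4, 159.6]
tcp_rot: [0.652, 0.758, -0.0, -0.0]
wrist_force: [-0.4, -1.1, -0.0]
width: 51.4
finger_force: 0.0
```

Emit:
{"name": "apply_moves", "arguments": {
  "moves": "0 0 -0.06 0 0 0;0 0 -0.15 0 0 0;0 0 -0.2 0 0 0;-0.2 0 -0.1 0 0 0;-0.2 0 0 0 0 0"
}}

```text
time: 10.38
tool_pos: [505.2, 93.8, 264.2]
tcp_rot: [0.652, 0.758, 0.001, 0.001]
wrist_force: [0.3, 0.0, -0.9]
width: 51.1
finger_force: 0.0
```

Emit:
{"name": "apply_moves", "arguments": {
  "moves": "-0.2 0 0 0 0 0;-0.1 0 0 0 0 0;0 0 0 0 0 0;0 0 0 0 0 0"
}}

```text
time: 10.88
tool_pos: [513.4, 35.9, 262.2]
tcp_rot: [0.652, 0.758, 0.0, 0.0]
wrist_force: [0.0, 0.3, 0.3]
width: 50.6
finger_force: 0.0
```

```bash
python3 - <<'E'
from h import *
im,d=manip.snapshot("top");W=cloud("top",d);hsv=cv2.cvtColor(im,cv2.COLOR_BGR2HSV)
red=((hsv[...,0]<8)|(hsv[...,0]>172))&(hsv[...,1]>150)&(hsv[...,2]>90)&(d>0)
n,L,st,c=cv2.connectedComponentsWithStats(red.astype(np.uint8))
for i in range(1,n):
    if st[i,4]<80: continue
    P=W[L==i];print(c[i].round(),st[i,4],"zmax",np.percentile(P[:,2],98).round(1),"xy",np.median(P[:,:2],axis=0).round())
P=W[(np.hypot(W[...,0]-491.8,W[...,1]-174)<26)&(W[...,2]>150)]
Q=P[(P[:,2]<160)];(x,y),r=cv2.minEnclosingCircle(Q[:,:2].astype(np.float32));print("flange z",np.median(Q[:,2]),x,y,2*r)
A=np.c_[Q[:,:2],np.ones(len(Q))];print("tilt",np.linalg.lstsq(A,Q[:,2],rcond=None)[0][:2]); print("knob top",np.percentile(P[:,2],95))
s,_=manip.snapshot("side")
cv2.imwrite("pics/end.png",np.hstack([im[120:420:1,100:560][:300],cv2.resize(s[150:350,170:430],(340,262))[:262][np.minimum(np.arange(300),261)]]))
E
```

```text
[486. 235.] 335 zmax 71.1 xy [ 498. -319.]
[390. 248.] 505 zmax 71.8 xy [ 475. -160.]
flange z nan 0.0 0.0 0.0
tilt [0. 0.]
  return _methods._mean(a, axis=axis, dtype=dtype,
  ret = ret.dtype.type(ret / rcount)
Traceback (most recent call last):
IndexError: index -1 is out of bounds for axis 0 with size 0
```

The arm hides the bottle from the top camera, so I use the wrist and side cameras.

```bash
python3 - <<'E'
from h import *
q=manip.sense();im,d=manip.snapshot("wrist");W=wcloud(q,d)
P=W[(d>0)&(np.hypot(W[...,0]-492.4,W[...,1]-172.5)<26)&(W[...,2]>140)]
Q=P[(P[:,2]>150)&(P[:,2]<159)];(x,y),r=cv2.minEnclosingCircle(Q[:,:2].astype(np.float32));print("flange z",len(Q),np.median(Q[:,2]),x,y,2*r,"knob top",np.percentile(P[:,2],95))
s,_=manip.snapshot("side")
cv2.imwrite("pics/end.png",np.hstack([im[:360,140:500],cv2.resize(s[160:340,180:420],(430,360))]))
E
```

```text
flange z 2563 154.0810094407004 492.45135498046875 172.2979278564453 51.88473129272461 knob top 186.5964179344192
```

View pics/end.png

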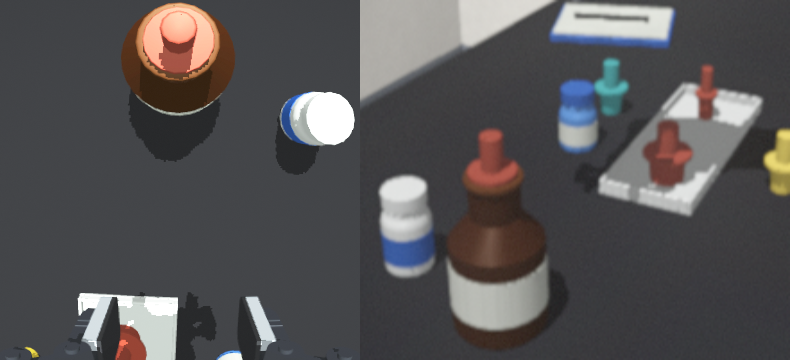

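The flange rests on the rim (top at 154 mm, knob top at 187 mm). The bottle is upright in place and the other two stoppers still stand.

```bash
python3 -c "
from workcell import manip
print(manip.close_job())"
```

```text
the job is handed in; nothing more can be done
None
```

I closed the amber bottle with stopper_b and handed the job in: the stopper is fully seated with its flange on the rim, the bottle is upright in place, and the other two stoppers are still standing.

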